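# Hold the front plate of a mortar-cube mould shut for fastening

## Robot

A 7-joint arm with a two-finger parallel gripper is mounted at the origin on the work surface; the furniture and walls round the work are solid. World frame = base frame: x ahead of the robot, y to its left, z up, the work surface at z = 0. Lengths are in m, angles in rad, forces in N, time in s.
With the tool pointing down it reaches from about 0.35 to 0.9 m from the base axis. Payload 19.9 kg.
Tool frame: the origin (TCP) lies on the centre line of the jaws, within the pads' length; the fingertips stand 25 mm ahead of it and the grasp point (between the pads) lies 6 mm ahead of it; z points along the fingers, y is the line along which they close (so a half turn about z gives the same grasp; the last joint's range is limited). The gripper opens to 85 mm and grips with 20 to 120 N. Pads are 22 mm wide; open, the fingers measure 114 mm over their backs; the gripper's body (76 mm by 85 mm) begins 54 mm behind the grasp point. The pads swing forward as they close: fully open they stand 13 mm farther back than shut.
Start: joints at [-0.042, 0.417, -0.01, 1.614, 0.005, 1.111, -0.053], TCP at [0.625, 0, 0.256] pointing down, gripper open.
Joint ranges: [-2.81, 2.81], [-0.39, 2.02], [-1.27, 1.25], [0.06, 2.57], [-1.19, 4.33], [0.19, 2], [-2.82, 2.82]. Speed limits (rad/s): [1.89, 1.89, 2.39, 2.39, 3.01, 3.01, 3.01].

## Interface

Orientations are given as a unit quaternion [w, x, y, z].
In Python, from rig import manip gives the robot as it stands.
- The arm moves only by the tool step_arm, never from a script. Its arguments are lists of equal length, an entry for each row: "linear": the shift along the tool's x, y, z in m, a list of three; "delta_rot": the turn, a rotation vector about the tool's x, y, z in rad, a list of three. In form: {"linear": [[tx, ty, tz], ...], "delta_rot": [[wx, wy, wz], ...]}. A call has 1 to 5 rows; each row shifts and turns the commanded pose from where the row before left it, along the tool's axes as they then stand; what a row does not reach is not made up. A row lasts 1/10 s, in which the tool goes at most 50 mm and 8.59 degrees, less where a joint would pass 70% of its speed; a pose out of reach is approached as far as the arm can. A call with a gripper value outside its range is refused whole. "jaw" is the gripper's target within -1 to 1 (shut at 1, half-way at 0, fully open at -1), set as the call begins (left out, the last holds). The fingers move at their own pace and stop on an object; "force" is the grip in N (left out, the last holds). Time passes only in rows, so rows that do not move let the fingers close. It gives the time, the measured TCP pose, the force, the opening and the grip force at its end, in the units of the state.
- manip.observe(): the state, without advancing time (a new reading comes with each control period).
- manip.get_image(name): name is "scene" or "side" or "wrist"; returns (picture, depth): 400x640x3 uint8, blue, green, red; 400x640 float32, m along the optical axis (not along the pixel's ray), 0 where there is no reading.
- manip.calibration(name): a dict with "fx", "fy", "cx", "cy" (pixels), "R" (3x3) and "t" (3): a world point X has camera coordinates R X + t; the wrist camera has in their place "mount" (4x4, takes a point from camera to tool coordinates, whose origin is the TCP and whose axes are the flange's). Camera axes: x right, y down, z forward; pixel columns grow to the right and rows downward; lengths in m; the calibration is good to about 2 mm. A picture is of the moment at which its call begins: read the wrist's pose just before it. calibration takes no time and is no camera call.
- manip.finish_job(): hands the job in; it is judged then, once.
The state is a dict: "time_s": time; "joints": joint angles; "dq": joint speeds; "joint_efforts": joint torques, N m; "tcp_pos": TCP position; "tool_rot": TCP orientation; "ft_force": force on the tool from outside, world axes, zero at the start; "torque": the same for the moment, N m; "width": finger opening in m; "gripper_force": force on a finger pad.
Only numpy, scipy, OpenCV 4.12 (cv2) and the standard library are available. Lean on these libraries where they do the work, as an engineer would, in place of code of your own. Each camera call takes 0.05 s, during which the arm holds its last target. There are 200 camera calls.

## Task

The three-gang mortar-cube mould is being put together. Pick up its loose front plate by the grip lug, lower it between the thumb nuts and the three cells so that its two slots straddle the studs and its foot stands on the base plate, then slide it home and press it square against the walls of the cells with a steady push of about 12 N (6 to 18 N will do) for at least two seconds, so that a colleague can run up the nuts, and finish still holding and pressing it: do not let go. Do not ram it against the walls (40 N would nick their edges), and leave the loose cubes and the beaker where they are.

Things in the scene. Friction and masses are not known exactly. Their poses are not given: they have to be found in the camera images.
- plate: Loose steel front plate, T-shaped from above, standing on its foot at the far left; 0.22 to 0.45 kg. Plate 10 mm thick (x), 152 mm long (y), 28 mm tall. Origin: middle of the lower edge of its flat inner face; x points out of that face (into the mould once fitted), y along the plate, z up. A grip lug stands out behind (-x), two slots are open at the foot.
- lug (a point): Middle of the plate's grip lug, 29 mm behind the inner face, 24 mm above the foot, axes as the plate's. The lug is 14 mm thick (y), reaches from 10 to 49 mm behind the inner face and is 44 mm tall from the foot; grip it here from above across its 14 mm (dry steel). A root pad 30 mm wide (y), 22 mm tall, reaches 16 mm behind the inner face.
- slot_left (a point): Centre of the plate's slot at y = +59 mm, 14 mm above the foot, halfway through the thickness. Slot 10 mm wide, 19 mm high, open at the foot, where its mouth widens to 18 mm over the lowest 7 mm.
- slot_right (a point): The same for the slot at y = -59 mm.
- mould: The mould, plain steel, does not move: base plate 102 mm (x) by 196 mm (y), 10 mm thick, freshly oiled (slippery, friction about 0.15), flat on the bench. Origin on the bench below point seat; x points away from the robot into the cells, y along the mould, z up. It carries the comb and the studs; corner screw heads (y = +-86 mm) rise 3.5 mm above it, clear of the plate.
- comb: The walls of the three cells, part of the mould, rigid steel, 136 mm long (y), 28 mm tall above the base plate. Their four flat ends, 18 mm wide at y = +-59 mm and 8 mm wide at y = +-18 mm, form the front that the plate closes. Origin at point seat, axes as the mould's.
- seat (a point): Middle of the comb's front at the top of the base plate, 10 mm above the bench; axes as the mould's (x into the cells). A plate fully home has its origin and axes here. Lower the plate with its origin about 7 mm in front of this point (x = -7 mm), where it has 7 mm to the comb and to the nuts.
- stud_left (a point): On the axis of the stud at y = +59 mm, 18 mm in front of the comb, 14 mm above the base plate. The stud is 6 mm thick and stands out 40 mm from the comb in -x; a fixed thumb nut, 16 mm across, sits on it from 27 to 35 mm in front of the comb, with an 11 mm collar from 24.5 mm.
- stud_right (a point): The same for the stud at y = -59 mm.
- loose_cube_a: Bystander: mortar cube, 28 mm, on the bench to the left of the mould.
- loose_cube_b: Bystander: another such cube, beside the first.
- loose_cube_c: Bystander: a third such cube, to the right of the mould.
- beaker: Bystander: small clear beaker, 46 mm wide, 58 mm tall, standing at the far left.

How it is judged:
By the outcome, as a careful person would: the job done as asked, in the order asked, and still so for the second after the job is handed in, while the arm keeps its last pose, push and grip.
It also fails if it takes over 64 s, if anything falls off the work surface, if the arm or the gripper's body presses on something with over 40 N, if the wrist force passes 120 N, or if a joint passes its speed limit or range.

## Working session

There is one attempt and no reset: what is moved stays moved. The work goes in short steps, Python scripts to look and compute and a tool call to move; the robot and the scene stay as the last step left them, time stands still between calls to the robot, and variables do not carry over. Pictures are saved under pics/ and viewed, at most 10 in all, crops included, and the job is handed in when it is done.

Besides the shell and the picture viewer there is one more tool, called after "Call:" in YAML: its name, and indented under it one key for each argument. step_arm: Moves the arm, as the interface text tells. Its arguments: {"type":"object","properties":{"linear":{"type":"array","items":{"type":"array","items":{"type":"number"}}},"delta_rot":{"type":"array","items":{"type":"array","items":{"type":"number"}}},"jaw":{"type":"number"},"force":{"type":"number"}},"required":["linear","delta_rot"]}

```bash
mkdir -p pics; ls
python3 - <<'E'
from rig import manip
import cv2,numpy as np
print(manip.observe())
for n in ("scene","side","wrist"):
    im,d=manip.get_image(n); cv2.imwrite(f"pics/{n}0.png",im); np.save(f"pics/{n}0.npy",d); print(n,manip.calibration(n))
E
```

```text
pics
{'time_s': 0.0, 'joints': array([-0.04150698,  0.41795299, -0.01033088,  1.61418063,  0.00473073,
        1.11073822, -0.05300974]), 'dq': array([ 0.00058892, -0.00076225,  0.00046073, -0.00020652,  0.00053799,
       -0.00037252,  0.00088371]), 'joint_efforts': array([ 3.43503270e-04, -8.64444852e+01,  6.79280274e-01, -4.34903777e+01,
        1.92400004e-02,  7.37222959e-03,  1.31192037e-04]), 'tcp_pos': array([6.24668767e-01, 3.71250265e-06, 2.55670528e-01]), 'tool_rot': array([-4.03559711e-04,  7.07090852e-01,  7.07122431e-01, -4.81017408e-04]), 'ft_force': array([0.19819729, 0.53923582, 0.01707981]), 'torque': array([-0.01195246,  0.03713561,  0.00264745]), 'gripper_force': 0.0, 'width': 0.08525510087827406}
scene {'fx': 470.18234948175336, 'fy': 470.18234948175336, 'cx': 325.07357255346545, 'cy': 206.67474534801266, 'R': array([[-0.85180417, -0.52380037,  0.00792678],
       [-0.3324135 ,  0.52875216, -0.7809753 ],
       [ 0.40488385, -0.66787298, -0.62451161]]), 't': array([0.45652537, 0.16964007, 1.23355807])}
side {'fx': 376.3130523027639, 'fy': 376.3130523027639, 'cx': 320.0030220576441, 'cy': 197.24361660665892, 'R': array([[ 9.99376036e-01, -2.90476559e-02,  2.00940705e-02],
       [-3.39915671e-04, -5.76789988e-01, -8.16892401e-01],
       [ 3.53188680e-02,  8.16375859e-01, -5.76439966e-01]]), 't': array([-0.51110367,  0.06403735,  1.08683044])}
wrist {'fx': 311.9813886985465, 'fy': 311.9813886985465, 'cx': 317.84651047934267, 'cy': 197.32185210561548, 'mount': array([[-1.57991376e-04, -9.61725120e-01, -2.74016002e-01,
         6.91812222e-02],
       [ 9.99999093e-01,  2.14656578e-04, -1.32996560e-03,
         3.07852922e-04],
       [ 1.33788066e-03, -2.74015963e-01,  9.61724213e-01,
        -1.18507759e-01],
       [ 0.00000000e+00,  0.00000000e+00,  0.00000000e+00,
         1.00000000e+00]])}
```

View pics/scene0.png

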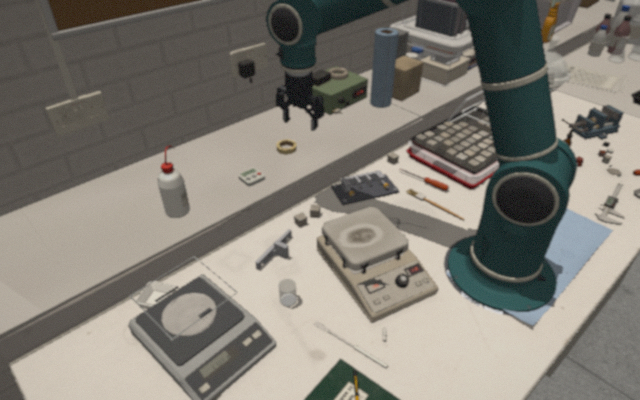

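View pics/side0.png

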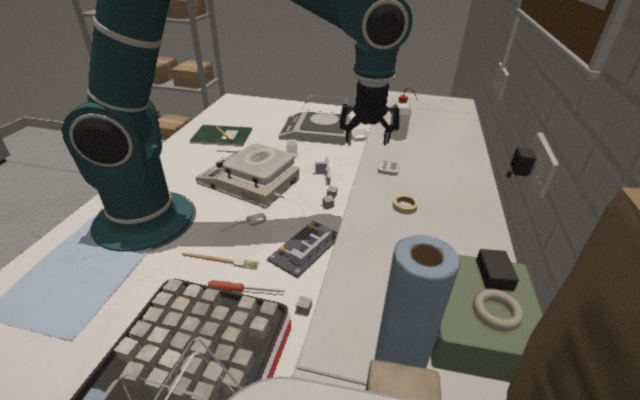

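View pics/wrist0.png

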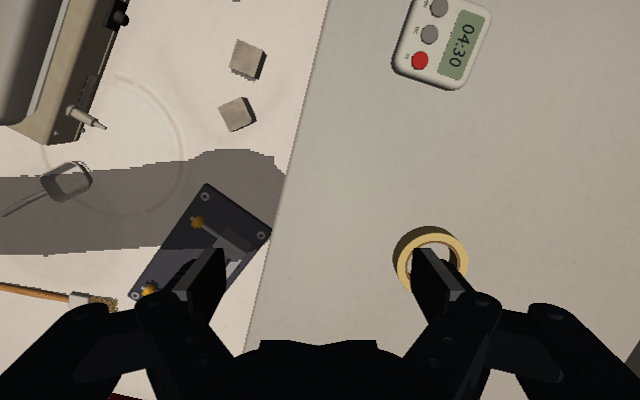

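The scene view shows the mould at (365,187), the plate at (273,250), the cubes at (308,215) and the beaker at (289,293). In the wrist view, the mould's far corners are at about (206,184) and (270,233), with brass nuts at (197,220) and (150,290).

```bash
cat > h.py <<'E'
import numpy as np,cv2
from scipy.spatial.transform import Rotation as Ro
from rig import manip
def toolT(s):
    q=np.array(s["tool_rot"]);T=np.eye(4);T[:3,:3]=Ro.from_quat([q[1],q[2],q[3],q[0]]).as_matrix();T[:3,3]=s["tcp_pos"];return T
def cam(n,s=None):
    c=manip.calibration(n)
    if n=="wrist": M=toolT(s)@c["mount"]
    else:
        M=np.eye(4);M[:3,:3]=c["R"].T;M[:3,3]=-c["R"].T@c["t"]
    return c,M
def dirs(c,M,uv):
    uv=np.atleast_2d(uv).astype(float)
    d=np.c_[(uv[:,0]-c["cx"])/c["fx"],(uv[:,1]-c["cy"])/c["fy"],np.ones(len(uv))]
    return d@M[:3,:3].T
def plane(c,M,uv,z):
    d=dirs(c,M,uv);return M[:3,3]+d*((z-M[2,3])/d[:,2])[:,None]
def depthpts(c,M,uv,d):
    uv=np.atleast_2d(uv);return M[:3,3]+dirs(c,M,uv)*np.array([d[int(v),int(u)] for u,v in uv])[:,None]
E
python3 - <<'E'
from h import *
np.set_printoptions(precision=4,suppress=True)
s=manip.observe()
P=lambda n,uv:print(n,depthpts(*cam(n,s),uv,np.load(f"pics/{n}0.npy")).tolist().__repr__() if 0 else depthpts(*cam(n,s),uv,np.load(f"pics/{n}0.npy")))
P("wrist",[(206,184),(270,233),(130,297),(215,215),(245,58),(236,112),(440,40),(250,200),(310,200)])
P("scene",[(273,250),(262,263),(290,237),(289,300),(289,284),(336,187),(398,188),(240,200)])
P("side",[(322,168),(327,158),(326,180),(292,146),(305,247)])
im=cv2.imread("pics/scene0.png")[160:310,230:410];im2=cv2.imread("pics/side0.png")[130:280,240:360]
cv2.imwrite("pics/c1.png",np.hstack([cv2.resize(im,None,fx=3.2,fy=3.2,interpolation=2),cv2.resize(im2,(220,480),interpolation=2)]) )
E
```

```text
wrist [[ 0.4894 -0.0185  0.0082]
 [ 0.5645 -0.0808  0.0112]
 [ 0.374  -0.1724  0.0115]
 [ 0.4975 -0.0573  0.0105]
 [ 0.5499  0.1188  0.0287]
 [ 0.5373  0.0655  0.0302]
 [ 0.7179  0.1194  0.1119]
 [ 0.5398 -0.0405  0.0016]
 [ 0.6173 -0.0126  0.0964]]
scene [[ 0.5345  0.2683  0.0231]
 [ 0.5429  0.3077  0.0034]
 [ 0.5377  0.1859  0.0049]
 [ 0.3977  0.3889  0.0271]
 [ 0.4224  0.3531  0.035 ]
 [ 0.5434 -0.0784  0.0131]
 [ 0.3816 -0.2004 -0.0034]
 [ 0.6794  0.2178  0.0992]]
side [[ 0.5251  0.2516  0.0239]
 [ 0.5448  0.3108  0.0301]
 [ 0.538   0.2121  0.0001]
 [ 0.4193  0.3578  0.0529]
 [ 0.468  -0.1509  0.0288]]
```

View pics/c1.png

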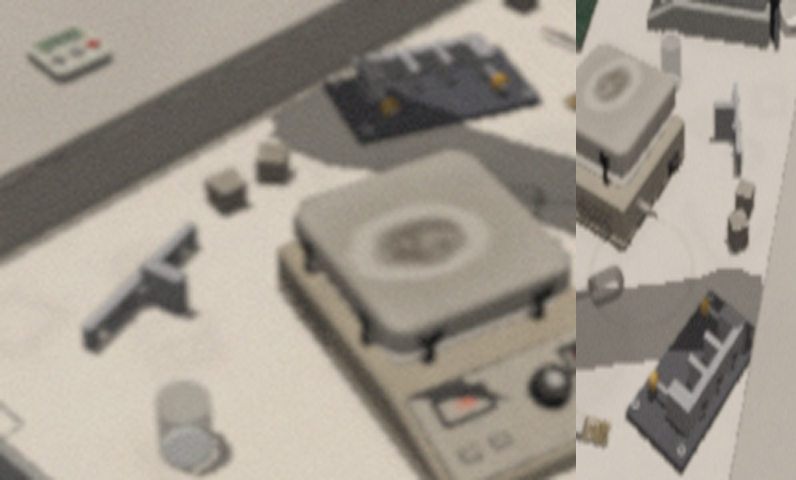

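The crop confirms the layout. The plate's long edge runs roughly along world y, with the lug towards the robot. The mould is yawed about -37°. I'll move the wrist camera over the plate.

Call:
step_arm:
  linear:
    - [0.043,-0.02,0.008]
    - [0.043,-0.02,0.008]
    - [0.043,-0.02,0.008]
    - [0.043,-0.02,0.008]
    - [0.043,-0.02,0.008]
  delta_rot:
    - [0,0,0]
    - [0,0,0]
    - [0,0,0]
    - [0,0,0]
    - [0,0,0]
  jaw: 0
  force: 80

```text
time_s: 0.65
tcp_pos: [0.5239, 0.2165, 0.216]
tool_rot: [0.0, 0.707, 0.707, -0.0]
ft_force: [1.9, 0.7, 0.1]
width: 0.0429
gripper_force: 0.0
```

Call:
step_arm:
  linear:
    - [0.043,-0.02,0.008]
    - [0,0,0]
    - [0,0,0]
    - [0,0,0]
    - [0,0,0]
  delta_rot:
    - [0,0,0]
    - [0,0,0.149]
    - [0,0,0.149]
    - [0,0,0.149]
    - [0,0,0.149]

```text
time_s: 1.15
tcp_pos: [0.5048, 0.258, 0.2081]
tool_rot: [0.0, 0.885, 0.466, -0.0]
ft_force: [0.4, 0.6, -0.3]
width: 0.0431
gripper_force: 0.0
```

Call:
step_arm:
  linear:
    - [0,0,0]
    - [0,0,0]
    - [0,0,0]
    - [0,0,0]
    - [0,0,0]
  delta_rot:
    - [0,0,0.149]
    - [0,0,0.149]
    - [0,0,0.149]
    - [0,0,0.149]
    - [0,0,0.149]

```text
time_s: 1.65
tcp_pos: [0.5049, 0.2579, 0.2081]
tool_rot: [0.0, 0.994, 0.112, -0.0]
ft_force: [-0.6, -0.7, -0.2]
width: 0.0425
gripper_force: 0.0
```

Call:
step_arm:
  linear:
    - [0,0,0]
    - [0,0,0]
    - [0,0,0]
    - [0,0,0]
  delta_rot:
    - [0,0,0.149]
    - [0,0,0.08]
    - [0,0,0]
    - [0,0,0]

```text
time_s: 2.05
tcp_pos: [0.5049, 0.2581, 0.2082]
tool_rot: [0.0, 1.0, 0.002, -0.0]
ft_force: [-0.3, -0.4, -0.4]
width: 0.0428
gripper_force: 0.0
```

Run:
```python
from h import *
np.set_printoptions(precision=4,suppress=True)
s=manip.observe(); print(s["joints"],toolT(s),s["width"],s["time_s"])
im,d=manip.get_image("wrist"); cv2.imwrite("pics/w1.png",im); np.save("pics/w1.npy",d); np.save("pics/w1T.npy",toolT(s))
```

```text
[-0.6693  0.3687  0.1772  1.8137 -0.0772  0.9662 -2.0269] [[ 1.      0.0038 -0.0002  0.5049]
 [ 0.0038 -1.     -0.0002  0.2581]
 [-0.0002  0.0002 -1.      0.2082]
 [ 0.      0.      0.      1.    ]] 0.04284773332764521 2.05
```

View pics/w1.png

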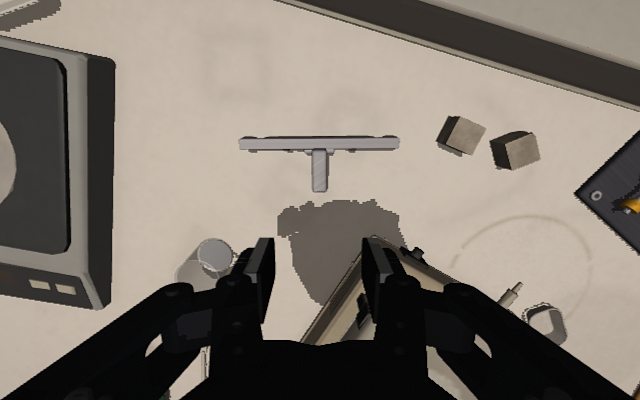

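The wrist view shows the plate's top edge across columns 239–399 at row ~143, the lug at columns 312–328, rows 150–192, the beaker at (212,255) and the cubes at (461,134) and (515,150). Next I'll measure the plate pose.

```bash
cat >> h.py <<'E'
def cloud(n,d,s=None,T=None):
    c,M=cam(n,s) if T is None else (manip.calibration(n),T@manip.calibration(n)["mount"])
    v,u=np.indices(d.shape);uv=np.c_[u.ravel(),v.ravel()]
    return (M[:3,3]+dirs(c,M,uv)*d.ravel()[:,None]).reshape(*d.shape,3)
def rect(pts):
    r=cv2.minAreaRect((pts[:,:2]*1000).astype(np.float32));return r
E
python3 - <<'E'
from h import *
np.set_printoptions(precision=4,suppress=True)
T=np.load("pics/w1T.npy");d=np.load("pics/w1.npy");p=cloud("wrist",d,T=T)
bench=p[100:125,240:400].reshape(-1,3);print("bench z",np.median(bench[:,2]))
R=p[120:200,225:415].reshape(-1,3)
for lo,hi in((.018,.036),(.036,.06)):
    q=R[(R[:,2]>lo)&(R[:,2]<hi)];print(len(q),np.median(q[:,2]),q.min(0),q.max(0),rect(q))
# colour mask
c,M=cam("wrist",{"tool_rot":[0,1,0,0],"tcp_pos":[0,0,0]});M=T@c["mount"]
im=cv2.imread("pics/w1.png");b=im.astype(int);sat=b[...,2]-b[...,0]
print(im[143,260:400:30],im[170,320],im[110,300])
# hot plate height/extents near
Q=p[235:330,300:380].reshape(-1,3);print(Q[:,2].max(),Q[Q[:,2]>.05][:,:2].max(0))
E
```

```text
bench z 0.0009868204948567383
1954 0.028887406218786243 [0.5322 0.1814 0.0181] [0.5482 0.3332 0.0344] ((539.86474609375, 257.20782470703125), (15.349061965942383, 151.84661865234375), 0.6313150525093079)
657 0.044809302736168566 [0.4984 0.2501 0.0367] [0.5386 0.2641 0.0471] ((518.4569702148438, 257.1438903808594), (40.263893127441406, 13.814515113830566), 0.6237509846687317)
[[155 156 164]
 [151 153 161]
 [148 150 156]
 [145 147 153]
 [145 147 152]] [152 155 160] [173 188 199]
0.3266575082541532 [0.5748 0.258 ]
```

Call:
step_arm:
  linear:
    - [0.0116,0.0009,0.03]
    - [0,0,0.04]
    - [0,0,0.035]
    - [0,0,0.02]
    - [0,0,0.015]
  delta_rot:
    - [0,0,-0.007]
    - [0,0,0]
    - [0,0,0]
    - [0,0,0]
    - [0,0,0]

```text
time_s: 2.6
tcp_pos: [0.5161, 0.2568, 0.0666]
tool_rot: [0.0, 1.0, 0.005, -0.001]
ft_force: [0.0, 0.4, 0.7]
width: 0.0425
gripper_force: 0.0
```

Call:
step_arm:
  linear:
    - [0,0,0.015]
    - [0,0,0.01]
    - [0,0,0.006]
    - [0,0,0.005]
    - [0,0,0]
  delta_rot:
    - [0,0,0]
    - [0,0,0]
    - [0,0,0]
    - [0,0,0]
    - [0,0,0]

```text
time_s: 3.1
tcp_pos: [0.5166, 0.2571, 0.0321]
tool_rot: [0.0, 1.0, 0.004, -0.0]
ft_force: [-0.2, -0.2, 0.3]
width: 0.0428
gripper_force: 0.0
```

Call:
step_arm:
  linear:
    - [0,0,0]
    - [0,0,0]
    - [0,0,0]
    - [0,0,0]
    - [0,0,0]
  delta_rot:
    - [0,0,0]
    - [0,0,0]
    - [0,0,0]
    - [0,0,0]
    - [0,0,0]
  jaw: 1
  force: 100

```text
time_s: 3.6
tcp_pos: [0.5168, 0.2573, 0.033]
tool_rot: [-0.0, 1.0, 0.004, 0.0]
ft_force: [-1.6, -0.8, 7.0]
width: 0.0133
gripper_force: 97.8
```

Call:
step_arm:
  linear:
    - [0,0,0]
    - [0,0,0]
    - [0,0,0]
  delta_rot:
    - [0,0,0]
    - [0,0,0]
    - [0,0,0]

```text
time_s: 3.9
tcp_pos: [0.5168, 0.2573, 0.033]
tool_rot: [-0.0, 1.0, 0.004, 0.0]
ft_force: [-1.3, -0.7, 5.9]
width: 0.0127
gripper_force: 97.8
```

Call:
step_arm:
  linear:
    - [0,0,-0.005]
    - [0,0,-0.015]
    - [0,0,-0.03]
    - [0,0,-0.04]
    - [0,0,-0.04]
  delta_rot:
    - [0,0,0]
    - [0,0,0]
    - [0,0,0]
    - [0,0,0]
    - [0,0,0]

```text
time_s: 4.4
tcp_pos: [0.5163, 0.2569, 0.1647]
tool_rot: [0.0, 1.0, 0.004, -0.0]
ft_force: [1.3, -0.5, -2.0]
width: 0.0129
gripper_force: 97.4
```

Call:
step_arm:
  linear:
    - [0,0,-0.04]
    - [0,0,-0.03]
    - [0,0,-0.017]
    - [-0.007,0.02,0]
    - [-0.015,0.038,0]
  delta_rot:
    - [0,0,0]
    - [0,0,0]
    - [0,0,0]
    - [0,0,0]
    - [0,0,0]

```text
time_s: 4.9
tcp_pos: [0.4949, 0.2002, 0.2507]
tool_rot: [-0.001, 1.0, 0.005, 0.001]
ft_force: [0.2, -1.5, -2.4]
width: 0.0127
gripper_force: 97.6
```

Call:
step_arm:
  linear:
    - [-0.015,0.038,0]
    - [-0.015,0.038,0]
    - [-0.015,0.038,0]
    - [-0.015,0.038,0]
    - [-0.015,0.038,0]
  delta_rot:
    - [0,0,0]
    - [0,0,0]
    - [0,0,0]
    - [0,0,0]
    - [0,0,0]

```text
time_s: 5.4
tcp_pos: [0.4205, 0.0069, 0.2503]
tool_rot: [-0.0, 1.0, 0.004, 0.0]
ft_force: [0.8, -0.8, -1.5]
width: 0.0128
gripper_force: 97.6
```

Call:
step_arm:
  linear:
    - [-0.015,0.038,0]
    - [-0.014,0.036,0]
    - [0,0,0]
    - [0,0,0]
    - [0,0,0]
  delta_rot:
    - [0,0,0]
    - [0,0,0.06]
    - [0,0,0.12]
    - [0,0,0.12]
    - [0,0,0.12]

```text
time_s: 5.9
tcp_pos: [0.3927, -0.0661, 0.2502]
tool_rot: [-0.0, 0.978, -0.207, 0.0]
ft_force: [0.3, -0.0, -2.4]
width: 0.0128
gripper_force: 97.8
```

Call:
step_arm:
  linear:
    - [0,0,0.015]
    - [0,0,0.02]
    - [0,0,0.015]
    - [0,0,0]
    - [0,0,0]
  delta_rot:
    - [0,0,0.12]
    - [0,0,0.11]
    - [0,0,0]
    - [0,0,0]
    - [0,0,0]

```text
time_s: 6.4
tcp_pos: [0.3931, -0.0659, 0.2002]
tool_rot: [-0.0, 0.949, -0.315, 0.0]
ft_force: [-0.4, -0.4, -2.3]
width: 0.0128
gripper_force: 97.8
```

Run:
```python
from h import *
np.set_printoptions(precision=4,suppress=True)
s=manip.observe(); print(s["joints"],toolT(s),s["width"],s["ft_force"],s["torque"])
im,d=manip.get_image("wrist"); cv2.imwrite("pics/w2.png",im); np.save("pics/w2.npy",d); np.save("pics/w2T.npy",toolT(s))
```

```text
[-0.3157  0.0794  0.4252  2.2105 -0.0436  0.8588 -2.0759] [[ 0.801  -0.5987  0.0004  0.3931]
 [-0.5987 -0.801   0.0002 -0.0659]
 [ 0.0002 -0.0004 -1.      0.2002]
 [ 0.      0.      0.      1.    ]] 0.012764866207802738 [-0.4482 -0.3574 -2.3288] [0.0451 0.0559 0.0469]
```

View pics/w2.png

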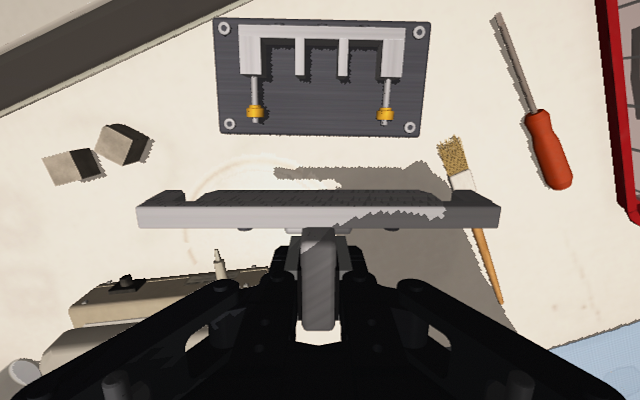

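In the wrist view, the comb's front ends are at about row 75 for the outer ones (columns 240–260 and 382–402), the nuts are at (255,113) and (385,116), and the held plate's top covers columns 137–500, rows 207–228. I'll measure both in the tool frame.

```bash
cat > meas.py <<'E'
from h import *
def run(tag,T,d,zbias=0.0):
    p=cloud("wrist",d,T=T)
    Ti=np.linalg.inv(T); t=p@Ti[:3,:3].T+Ti[:3,3]
    z=p[...,2]
    return p,t,z
def edge_line(t,m,lo,hi,which):
    # extreme tool-x per 2mm tool-y bin, within lo..hi
    ys,xs=[],[]
    for a in np.arange(lo,hi,.002):
        k=m&(t[...,1]>=a)&(t[...,1]<a+.002)
        if k.sum()>3:
            v=t[...,0][k]; ys.append(a+.001); xs.append(np.percentile(v,2 if which=="min" else 98))
    return np.array(ys),np.array(xs)
E
python3 - <<'E'
from meas import *
np.set_printoptions(precision=4,suppress=True)
T=np.load("pics/w2T.npy");d=np.load("pics/w2.npy");p,t,z=run("",T,d)
print("bench",np.median(z[150:160,250:280]),"base",np.median(z[95:125,280:360]))
row=np.indices(d.shape)[0]
m=(row<90)&(z>.033)&(z<.045)&(t[...,0]<.2)&(abs(t[...,1])<.09)
q=t[m];print("comb",len(q),np.median(z[m]),q.min(0),q.max(0));print(rect(q))
ys,xs=edge_line(t,m,-.09,.09,"min");print(np.c_[ys,xs]*1000)
# base plate
mb=(row<145)&(z>.007)&(z<.016)&(abs(t[...,1])<.12)&(t[...,0]>.02)
print("base rect",rect(t[mb]),mb.sum())
# plate
mp=(row>185)&(row<235)&(t[...,2]>0)&(t[...,2]<.03)&(abs(t[...,1])<.09)
tt=t[mp];h=np.histogram(tt[:,2],bins=np.arange(-.01,.035,.0015));print(h[0],h[1])
E
```

```text
bench 0.00094780243455031 base 0.010967590439689673
comb 4790 0.03879200671539157 [ 0.0949 -0.0657  0.1588] [0.1358 0.0711 0.1672]
((115.14537811279297, 2.7544937133789062), (38.60809326171875, 136.34898376464844), 1.3351303339004517)
[[-65.      98.2428]
 [-63.      98.1089]
 [-61.      97.8908]
 [-59.      98.1708]
 [-57.      98.0091]
 [-55.      97.7746]
 [-53.      98.1405]
 [-51.      97.5586]
 [-49.      97.3982]
 [-47.      99.147 ]
 [-45.     124.8226]
 [-43.     124.8714]
 [-41.     124.7918]
 [-39.     124.9228]
 [-37.     124.8662]
 [-35.     124.7248]
 [-33.     124.6505]
 [-31.     124.751 ]
 [-29.     124.6486]
 [-27.     124.8198]
 [-25.     124.6231]
 [-23.     124.5869]
 [-21.     124.4793]
 [-19.      96.6633]
 [-17.      97.3594]
 [-15.      97.3912]
 [-13.      96.9121]
 [-11.     106.2917]
 [ -9.     124.2382]
 [ -7.     124.1946]
 [ -5.     124.3913]
 [ -3.     124.1623]
 [ -1.     124.0626]
 [  1.     124.0905]
 [  3.     124.1949]
 [  5.     124.0155]
 [  7.     123.9997]
 [  9.     124.1112]
 [ 11.     123.9373]
 [ 13.     123.8994]
 [ 15.     123.8482]
 [ 1
[... 409 characters left out ...]
.7765]
 [ 57.      95.3686]
 [ 59.      95.7225]
 [ 61.      95.4984]
 [ 63.      95.7653]
 [ 65.      95.7672]
 [ 67.      95.328 ]
 [ 69.      95.8299]
 [ 71.      96.3991]]
base rect ((102.06118774414062, -10.063682556152344), (115.5865707397461, 221.3782196044922), 1.1419588327407837) 18077
[   0    0    0    0    0    0   11   60 1591 6271  856  379  394  466
  347  288  286  281  283  262  251  242  256  255  207  201  119    0
    0    0] [-0.01   -0.0085 -0.007  -0.0055 -0.004  -0.0025 -0.001   0.0005  0.002
  0.0035  0.005   0.0065  0.008   0.0095  0.011   0.0125  0.014   0.0155
  0.017   0.0185  0.02    0.0215  0.023   0.0245  0.026   0.0275  0.029
  0.0305  0.032   0.0335  0.035 ]
```

```bash
cat >> meas.py <<'E'
def comb(T,d,rmax=90):
    p,t,z=run("",T,d);row=np.indices(d.shape)[0]
    m=(row<rmax)&(z>.033)&(z<.045)&(t[...,0]<.25)&(abs(t[...,1])<.09)&(t[...,0]>.04)
    ys,xs=edge_line(t,m,-.09,.09,"min");f=xs<np.min(xs)+.005
    for _ in range(3):
        c=np.polyfit(ys[f],xs[f],1);f=abs(xs-np.polyval(c,ys))<.0009
    b=(xs>np.percentile(xs,60)-.003)
    cb=np.polyfit(ys[b],xs[b],1)
    a=np.array([np.percentile(t[m][:,1]-0*1,q) for q in(.3,99.7)])
    y0=a.mean()
    print("comb front x@ymid",np.polyval(c,y0),"slope",c[0],"inner-back x",np.polyval(cb,y0),cb[0],"ymid",y0,"len",a[1]-a[0],"z",np.median(z[m]))
def plate(T,d,zlo=.002,zhi=.0065):
    p,t,z=run("",T,d);row=np.indices(d.shape)[0]
    m=(row>180)&(row<240)&(t[...,2]>zlo)&(t[...,2]<zhi)&(abs(t[...,1])<.09)
    q=t[m];
    for w in("min","max"):
        ys,xs=edge_line(t,m,-.074,.074,w);f=abs(xs-np.median(xs))<.003;c=np.polyfit(ys[f],xs[f],1);print("plate top",w,c)
    print("y ext",np.percentile(q[:,1],[.3,99.7]),"ymid",np.mean(np.percentile(q[:,1],[.3,99.7])))
    k=abs(q[:,0]-np.median(q[:,0]))<.006;zc=np.linalg.lstsq(np.c_[q[k],np.ones(k.sum())][:,[0,1,3]],q[k][:,2],rcond=None)[0];print("top z=ax+by+c",zc)
    m=(row>180)&(row<215)&(t[...,2]>.01)&(t[...,2]<.026)&(abs(t[...,1])<.045)&(abs(t[...,0]-.03)<.02);q=t[m]
    k=np.ones(len(q),bool)
    for _ in range(4):
        f=np.linalg.lstsq(np.c_[q[k][:,1:],np.ones(k.sum())],q[k][:,0],rcond=None)[0];k=abs(np.c_[q[:,1:],np.ones(len(q))]@f-q[:,0])<.0015
    print("inner face x=a y+b z+c",f,k.sum(),len(q))
E
python3 - <<'E'
from meas import *
np.set_printoptions(precision=5,suppress=True)
T=np.load("pics/w2T.npy");d=np.load("pics/w2.npy");comb(T,d);plate(T,d)
E
```

```text
comb front x@ymid 0.09679132540406 slope -0.0183656527140185 inner-back x 0.12406679873635847 -0.01883000427065859 ymid 0.0027828947986630673 len 0.13526492540246088 z 0.03879200671539157
plate top min [-0.00065  0.0214 ]
plate top max [-0.0001   0.03121]
y ext [-0.07493  0.07502] ymid 4.311349755559135e-05
top z=ax+by+c [ 0.04234 -0.00034  0.00298]
inner face x=a y+b z+c [-0.00019 -0.00155  0.03109] 1913 1913
```

Plate in hand is square, with its inner face 31.1 mm ahead of the TCP and centred. I'll move above the entry position and recheck close up.

Call:
step_arm:
  linear:
    - [0,0,0.01]
    - [0.015,0.001,0.02]
    - [0.02,0,0.03]
    - [0.015,0,0.02]
    - [0.0087,0,0.01]
  delta_rot:
    - [0,0,0.0185]
    - [0,0,0]
    - [0,0,0]
    - [0,0,0]
    - [0,0,0]

```text
time_s: 6.95
tcp_pos: [0.439, -0.1034, 0.1075]
tool_rot: [0.001, 0.946, -0.325, -0.001]
ft_force: [-0.0, 0.2, -2.1]
width: 0.0126
gripper_force: 97.8
```

Call:
step_arm:
  linear:
    - [0,0,0]
    - [0,0,0]
    - [0,0,0]
  delta_rot:
    - [0,0,0]
    - [0,0,0]
    - [0,0,0]

```text
time_s: 7.25
tcp_pos: [0.4388, -0.1023, 0.11]
tool_rot: [-0.0, 0.946, -0.324, 0.0]
ft_force: [0.7, -0.1, -2.3]
width: 0.0131
gripper_force: 97.8
```

Run:
```python
from meas import *
np.set_printoptions(precision=5,suppress=True)
s=manip.observe();T=toolT(s);im,d=manip.get_image("wrist");cv2.imwrite("pics/w3.png",im);np.save("pics/w3.npy",d);np.save("pics/w3T.npy",T)
print(T,s["ft_force"]);comb(T,d,170);plate(T,d)
```

```text
[[ 0.78962 -0.6136   0.00088  0.4388 ]
 [-0.6136  -0.78962  0.00023 -0.10234]
 [ 0.00056 -0.00072 -1.       0.10996]
 [ 0.       0.       0.       1.     ]] [ 0.6653  -0.11384 -2.25548]
comb front x@ymid 0.04078704779521808 slope 0.0003395744966022696 inner-back x 0.07158308106836508 -0.2521874209000437 ymid -0.010450512243566641 len 0.15561492313600694 z 0.038891082616221706
plate top min [0.00006 0.0214 ]
plate top max [0.0005  0.03118]
y ext [-0.07509  0.07514] ymid 2.4205849657350786e-05
top z=ax+by+c [ 0.04454 -0.0006   0.00295]
inner face x=a y+b z+c [ 0.00023 -0.00325  0.03111] 1885 1885
```

View pics/w3.png

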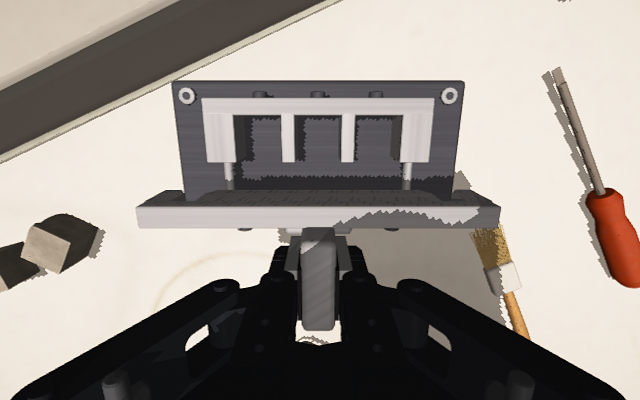

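The close view shows the comb's front ends at row ~162 (columns 205–233 and 402–430) and studs at columns ~229 and ~406. The plate is parallel and just in front. I'll redo the comb fit restricted to that region.

Run:
```python
from meas import *
np.set_printoptions(precision=5,suppress=True)
T=np.load("pics/w3T.npy");d=np.load("pics/w3.npy");d=d.copy()
p,t,z=run("",T,d);r,c=np.indices(d.shape)
m=(r>85)&(r<172)&(c>190)&(c<445)&(z>.034)&(z<.043)
ys,xs=edge_line(t,m,-.08,.08,"min");f=xs<np.median(xs[:4])+.002
cc=np.polyfit(ys[f],xs[f],1);a=np.percentile(t[m][:,1],[.3,99.7]);print("front",cc,"y",a,a.mean(),a[1]-a[0]);print(np.c_[ys,xs][f]*1000)
# studs: z 0.018..0.030 in gap rows 164-190
ms=(r>165)&(r<190)&(z>.020)&(z<.031)
for lo,hi in((215,245),(392,420)):
    k=ms&(c>lo)&(c<hi);print("stud y",k.sum(),np.percentile(t[k][:,1],[2,98]),np.percentile(t[k][:,1],[2,98]).mean(),np.percentile(z[k],95))
```

```text
front [-0.00044  0.03895] y [-0.06775  0.06737] -0.00018662016667226472 0.13512093261392877
[[-67.       38.82295]
 [-65.       38.81146]
 [-63.       38.7435 ]
 [-61.       38.77389]
 [-59.       38.84415]
 [-57.       38.86581]
 [-55.       38.68716]
 [-53.       38.8323 ]
 [-51.       39.02114]
 [-49.       40.31881]
 [-21.       38.87921]
 [-19.       38.73996]
 [-17.       38.79789]
 [-15.       39.15697]
 [ 13.       39.93287]
 [ 15.       38.87547]
 [ 17.       38.88833]
 [ 19.       38.88412]
 [ 21.       38.84077]
 [ 49.       39.30243]
 [ 51.       38.73641]
 [ 53.       38.82633]
 [ 55.       38.85681]
 [ 57.       38.76675]
 [ 59.       39.11464]
 [ 61.       38.78779]
 [ 63.       38.86497]
 [ 65.       38.79045]
 [ 67.       38.74241]]
stud y 218 [-0.06163 -0.05626] -0.05894883313120207 0.02872591781319461
stud y 219 [0.05578 0.0613 ] 0.05853706700068147 0.0285880284674629
```

Gap is 7.7 mm, y is within 0.2 mm and the plate is parallel. Lowering.

Call:
step_arm:
  linear:
    - [0.0005,0,0.01]
    - [0,0,0.015]
    - [0,0,0.012]
    - [0,0,0.01]
    - [0,0,0.005]
  delta_rot:
    - [0,0,0]
    - [0,0,0]
    - [0,0,0]
    - [0,0,0]
    - [0,0,0]

```text
time_s: 7.8
tcp_pos: [0.4388, -0.1029, 0.0562]
tool_rot: [0.0, 0.946, -0.324, -0.001]
ft_force: [0.3, -0.8, -2.1]
width: 0.0128
gripper_force: 97.8
```

Call:
step_arm:
  linear:
    - [0,0,0.004]
    - [0,0,0.004]
    - [0,0,0.002]
    - [0,0,0.001]
    - [0,0,0]
  delta_rot:
    - [0,0,0]
    - [0,0,0]
    - [0,0,0]
    - [0,0,0]
    - [0,0,0]

```text
time_s: 8.3
tcp_pos: [0.4393, -0.103, 0.0463]
tool_rot: [0.0, 0.946, -0.324, 0.0]
ft_force: [-0.3, 0.3, -2.8]
width: 0.0126
gripper_force: 97.8
```

Call:
step_arm:
  linear:
    - [0,0,0.001]
    - [0,0,0.001]
    - [0,0,0.0005]
    - [0,0,0.0005]
    - [0,0,0]
  delta_rot:
    - [0,0,0]
    - [0,0,0]
    - [0,0,0]
    - [0,0,0]
    - [0,0,0]

```text
time_s: 8.8
tcp_pos: [0.4392, -0.103, 0.0432]
tool_rot: [0.0, 0.946, -0.324, -0.0]
ft_force: [-0.4, 0.6, -2.6]
width: 0.0128
gripper_force: 97.8
```

Call:
step_arm:
  linear:
    - [0,0,0.0005]
    - [0,0,0]
    - [0,0,0]
  delta_rot:
    - [0,0,0]
    - [0,0,0]
    - [0,0,0]

```text
time_s: 9.1
tcp_pos: [0.4393, -0.103, 0.0429]
tool_rot: [-0.0, 0.946, -0.324, 0.0]
ft_force: [-1.8, 0.8, 5.4]
width: 0.0127
gripper_force: 99.0
```

Call:
step_arm:
  linear:
    - [0,0,0.0005]
    - [0,0,0]
    - [0,0,0]
  delta_rot:
    - [0,0,0]
    - [0,0,0]
    - [0,0,0]

```text
time_s: 9.4
tcp_pos: [0.4392, -0.103, 0.0429]
tool_rot: [-0.0, 0.946, -0.324, 0.0]
ft_force: [-7.7, 1.8, 23.7]
width: 0.0131
gripper_force: 102.1
```

Foot contact is at z = 0.043, as expected for the base plate. I'll relieve the down-force, then slide.

Call:
step_arm:
  linear:
    - [0,0,-0.0005]
    - [0,0,0]
    - [0,0,0]
  delta_rot:
    - [0,0,0]
    - [0,0,0]
    - [0,0,0]

```text
time_s: 9.7
tcp_pos: [0.4393, -0.103, 0.0429]
tool_rot: [-0.0, 0.946, -0.324, 0.0]
ft_force: [-3.3, 0.4, 7.0]
width: 0.0127
gripper_force: 99.3
```

Call:
step_arm:
  linear:
    - [0.001,0,0]
    - [0.001,0,0]
    - [0.001,0,0]
    - [0.001,0,0]
    - [0,0,0]
  delta_rot:
    - [0,0,0]
    - [0,0,0]
    - [0,0,0]
    - [0,0,0]
    - [0,0,0]

```text
time_s: 10.2
tcp_pos: [0.4426, -0.1054, 0.0429]
tool_rot: [-0.0, 0.946, -0.324, 0.0]
ft_force: [-2.3, 1.8, 7.8]
width: 0.0128
gripper_force: 99.4
```

Call:
step_arm:
  linear:
    - [0.0005,0,-0.0001]
    - [0.0005,0,0]
    - [0.0005,0,0]
    - [0.0005,0,0]
    - [0,0,0]
  delta_rot:
    - [0,0,0]
    - [0,0,0]
    - [0,0,0]
    - [0,0,0]
    - [0,0,0]

```text
time_s: 10.7
tcp_pos: [0.4441, -0.1066, 0.0429]
tool_rot: [-0.0, 0.946, -0.324, -0.0]
ft_force: [-2.1, 1.8, 4.9]
width: 0.0127
gripper_force: 99.1
```

Call:
step_arm:
  linear:
    - [0.0003,0,0]
    - [0,0,0]
    - [0,0,0]
  delta_rot:
    - [0,0,0]
    - [0,0,0]
    - [0,0,0]

```text
time_s: 11.0
tcp_pos: [0.4443, -0.1067, 0.0429]
tool_rot: [-0.0, 0.946, -0.324, -0.0]
ft_force: [-2.5, 2.3, 7.1]
width: 0.0128
gripper_force: 99.2
```

Call:
step_arm:
  linear:
    - [0.0003,0,0]
    - [0,0,0]
    - [0,0,0]
  delta_rot:
    - [0,0,0]
    - [0,0,0]
    - [0,0,0]

```text
time_s: 11.3
tcp_pos: [0.4443, -0.1068, 0.0429]
tool_rot: [-0.0, 0.946, -0.324, -0.0]
ft_force: [-5.1, 3.5, 8.8]
width: 0.0129
gripper_force: 99.6
```

Call:
step_arm:
  linear:
    - [0.0002,0,0]
    - [0,0,0]
    - [0,0,0]
  delta_rot:
    - [0,0,0]
    - [0,0,0]
    - [0,0,0]

```text
time_s: 11.6
tcp_pos: [0.4442, -0.1068, 0.0429]
tool_rot: [-0.0, 0.946, -0.324, -0.001]
ft_force: [-5.9, 5.1, 11.5]
width: 0.0126
gripper_force: 99.8
```

```bash
cat > chk.py <<'E'
from meas import *
np.set_printoptions(precision=4,suppress=True)
s=manip.observe();T=toolT(s);R=T[:3,:3]
print("F tool",R.T@s["ft_force"],"M tool",R.T@s["torque"],T[:3,3],Ro.from_matrix(R).as_euler("xyz"),s["time_s"])
import sys
if len(sys.argv)>1:
    im,d=manip.get_image("wrist");np.save("pics/w4.npy",d);plate(T,d)
    cv2.imwrite("pics/"+sys.argv[1],cv2.resize(im[110:250,120:520],None,fx=2,fy=2,interpolation=2))
E
python3 chk.py w4.png
```

```text
F tool [ -7.8603  -0.4082 -11.5359] M tool [ 0.0233 -1.2758  0.059 ] [ 0.4442 -0.1068  0.0429] [-3.1416  0.0011 -0.6606] 11.6
plate top min [-0.      0.0215]
plate top max [0.     0.0312]
y ext [-0.0748  0.0749] ymid 4.719196311950974e-05
top z=ax+by+c [ 0.0317 -0.0008  0.0031]
inner face x=a y+b z+c [-0.0006  0.0015  0.031 ] 1508 1611
```

View pics/w4.png

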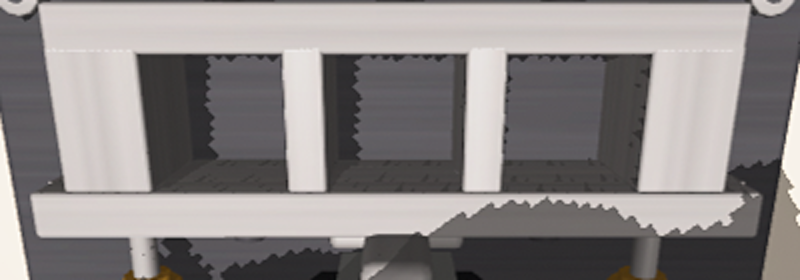

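The crop shows the plate's top edge flush against all four wall ends (row ~190), with the studs passing under the plate to the brass nuts behind. Now I'll bring the push to ~12 N while easing the down-force.

Call:
step_arm:
  linear:
    - [0.0002,0,-0.0002]
    - [0,0,0]
    - [0,0,0]
    - [0,0,0]
  delta_rot:
    - [0,0,0]
    - [0,0,0]
    - [0,0,0]
    - [0,0,0]

```text
time_s: 12.05
tcp_pos: [0.4443, -0.1067, 0.043]
tool_rot: [-0.0, 0.946, -0.324, -0.001]
ft_force: [-5.3, 5.0, 6.6]
width: 0.0127
gripper_force: 99.1
```

```bash
python3 chk.py
```

```text
F tool [-7.2632 -0.6951 -6.5548] M tool [ 0.2455 -1.1749  0.0381] [ 0.4443 -0.1067  0.043 ] [ 3.1415  0.0014 -0.6604] 12.05
```

Call:
step_arm:
  linear:
    - [0.0002,0,0]
    - [0.0002,0,0]
    - [0,0,0]
    - [0,0,0]
  delta_rot:
    - [0,0,0]
    - [0,0,0]
    - [0,0,0]
    - [0,0,0]

```text
time_s: 12.45
tcp_pos: [0.4443, -0.1067, 0.0429]
tool_rot: [-0.0, 0.946, -0.324, -0.001]
ft_force: [-7.0, 6.8, 9.9]
width: 0.0127
gripper_force: 99.7
```

```bash
python3 chk.py
```

```text
F tool [-9.683  -1.05   -9.9176] M tool [ 0.1579 -1.8317  0.0854] [ 0.4443 -0.1067  0.0429] [ 3.1414  0.0023 -0.6603] 12.45
```

Call:
step_arm:
  linear:
    - [0.0002,0,-0.0001]
    - [0.0002,0,-0.0001]
    - [0.0002,0,0]
    - [0,0,0]
    - [0,0,0]
  delta_rot:
    - [0,0,0]
    - [0,0,0]
    - [0,0,0]
    - [0,0,0]
    - [0,0,0]

```text
time_s: 12.95
tcp_pos: [0.4443, -0.1068, 0.043]
tool_rot: [-0.0, 0.946, -0.324, -0.002]
ft_force: [-10.5, 8.8, 10.4]
width: 0.0126
gripper_force: 99.7
```

```bash
python3 chk.py w5.png
```

```text
F tool [-13.7573  -0.5019 -10.3963] M tool [ 0.3701 -2.3252  0.1266] [ 0.4443 -0.1068  0.043 ] [ 3.1412  0.0033 -0.6601] 12.95
plate top min [-0.0011  0.0215]
plate top max [-0.0008  0.0311]
y ext [-0.0747  0.0749] ymid 0.00012837924005731915
top z=ax+by+c [ 0.035  -0.0001  0.003 ]
inner face x=a y+b z+c [-0.0009 -0.0009  0.0311] 1495 1598
```

About 13.7 N total push. I'll hold it steady for more than 2 s.

Call:
step_arm:
  linear:
    - [0,0,0]
    - [0,0,0]
    - [0,0,0]
    - [0,0,0]
    - [0,0,0]
  delta_rot:
    - [0,0,0]
    - [0,0,0]
    - [0,0,0]
    - [0,0,0]
    - [0,0,0]

```text
time_s: 13.5
tcp_pos: [0.4443, -0.1068, 0.043]
tool_rot: [-0.0, 0.946, -0.324, -0.002]
ft_force: [-8.5, 8.2, 9.8]
width: 0.0129
gripper_force: 99.7
```

Call:
step_arm:
  linear:
    - [0,0,0]
    - [0,0,0]
    - [0,0,0]
    - [0,0,0]
    - [0,0,0]
  delta_rot:
    - [0,0,0]
    - [0,0,0]
    - [0,0,0]
    - [0,0,0]
    - [0,0,0]

```text
time_s: 14.0
tcp_pos: [0.4443, -0.1068, 0.043]
tool_rot: [-0.0, 0.946, -0.324, -0.002]
ft_force: [-8.4, 9.7, 9.9]
width: 0.0129
gripper_force: 99.7
```

Call:
step_arm:
  linear:
    - [0,0,0]
    - [0,0,0]
    - [0,0,0]
    - [0,0,0]
    - [0,0,0]
  delta_rot:
    - [0,0,0]
    - [0,0,0]
    - [0,0,0]
    - [0,0,0]
    - [0,0,0]

```text
time_s: 14.5
tcp_pos: [0.4443, -0.1068, 0.043]
tool_rot: [-0.0, 0.946, -0.324, -0.002]
ft_force: [-10.1, 9.0, 10.1]
width: 0.013
gripper_force: 99.7
```

Call:
step_arm:
  linear:
    - [0,0,0]
    - [0,0,0]
    - [0,0,0]
    - [0,0,0]
    - [0,0,0]
  delta_rot:
    - [0,0,0]
    - [0,0,0]
    - [0,0,0]
    - [0,0,0]
    - [0,0,0]

```text
time_s: 15.0
tcp_pos: [0.4443, -0.1068, 0.043]
tool_rot: [-0.0, 0.946, -0.324, -0.002]
ft_force: [-8.8, 8.8, 9.9]
width: 0.0127
gripper_force: 99.7
```

Call:
step_arm:
  linear:
    - [0,0,0]
    - [0,0,0]
    - [0,0,0]
    - [0,0,0]
    - [0,0,0]
  delta_rot:
    - [0,0,0]
    - [0,0,0]
    - [0,0,0]
    - [0,0,0]
    - [0,0,0]

```text
time_s: 15.5
tcp_pos: [0.4443, -0.1068, 0.043]
tool_rot: [-0.0, 0.946, -0.324, -0.002]
ft_force: [-8.9, 8.8, 10.0]
width: 0.0129
gripper_force: 99.7
```

Call:
step_arm:
  linear:
    - [0,0,0]
    - [0,0,0]
    - [0,0,0]
    - [0,0,0]
    - [0,0,0]
  delta_rot:
    - [0,0,0]
    - [0,0,0]
    - [0,0,0]
    - [0,0,0]
    - [0,0,0]

```text
time_s: 16.0
tcp_pos: [0.4443, -0.1068, 0.043]
tool_rot: [-0.0, 0.946, -0.324, -0.002]
ft_force: [-8.8, 7.8, 10.3]
width: 0.0127
gripper_force: 99.7
```

```bash
python3 chk.py w6.png
```

```text
F tool [-11.7788  -0.782  -10.2384] M tool [ 0.3771 -2.3939  0.1155] [ 0.4443 -0.1068  0.043 ] [ 3.1412  0.0033 -0.6601] 16.0
plate top min [0.0005 0.0215]
plate top max [-0.0008  0.0311]
y ext [-0.0749  0.0749] ymid 1.0261124478078143e-05
top z=ax+by+c [ 0.0306 -0.0001  0.0031]
inner face x=a y+b z+c [-0.001  -0.0011  0.0311] 1498 1598
```

View pics/w6.png

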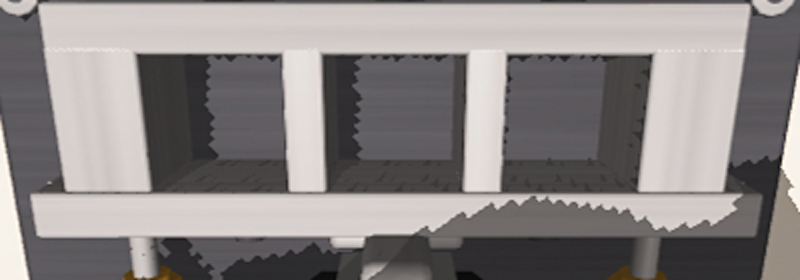

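The plate is flush on all four wall ends, and the push held steady at about 12 N for 3 s. Handing in.

```bash
python3 -c "
from rig import manip
print(manip.finish_job())"
```

```text
the job is handed in; nothing more can be done
None
```

The front plate stands on the base plate with its slots over the studs, flush against all four wall ends; it was pressed at about 12 N for 3 s, and the job was handed in with the arm still gripping and pressing it.

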